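# Empty the bead shaker

## Robot

A 6-joint arm with a two-finger parallel gripper is mounted at the origin on the work surface. World frame = base frame: x ahead of the robot, y to its left, z up, the work surface at z = 0. Lengths are in m, angles in rad, forces in N, time in s.
With the tool pointing down it reaches from about 0.25 to 0.725 m from the base axis. Payload 4 kg.
Tool frame: the origin (TCP) lies at the very end of the fingers, on their centre line; the grasp point (between the pads) lies bot.grasp_offset behind it (bot.grasp_offset is the distance from the TCP to the grasp point, in m); z points along the fingers, y is the line along which they close (so a half turn about z gives the same grasp; the last joint's range is limited). The gripper opens to 85 mm and grips with 20 to 120 N. Pads are 22 mm wide; open, the fingers measure 114 mm over their backs; the gripper's body (76 mm by 85 mm) begins 54 mm behind the grasp point. The pads swing forward as they close: fully open they stand 13 mm farther back than shut.
Start: joints at [1.11, 0.241, 0.005, 1.335, 0, 1.571], TCP at [0.222, 0.448, 0.231] pointing down, gripper open.
Joint ranges: [-2.72, 2.72], [-1.05, 1.87], [-1.09, 1.28], [-1.99, 2.15], [-1.42, 1.44], [-3.14, 3.14]. Speed limits (rad/s): [2.79, 2.79, 3.14, 3.14, 3.14, 3.14].

## Interface

Orientations are given as a unit quaternion [x, y, z, w].
In Python, from plant import readout, optics, job, bot gives the robot as it stands. The module is installed in compiled form; this text tells all that it offers.
- The arm moves only by the shell command python3 -m crank 'ROWS' [OPENING] [FORCE]. ROWS is JSON, a list of rows, each a list of 6 numbers: the shift along the tool's x, y, z in units of 25 mm (1.0 is 25 mm), then the turn, a rotation vector about the tool's x, y, z in units of 5 degrees (1.0 is 5 degrees). In form: [[tx, ty, tz, rx, ry, rz], ...]. A call has 1 to 20 rows; each row shifts and turns the commanded pose from where the row before left it, along the tool's axes as they then stand; what a row does not reach is not made up. A row lasts 1/12 s, in which the tool goes at most 41.7 mm and 7.16 degrees, less where a joint would pass 70% of its speed; a pose out of reach is approached as far as the arm can. A call is refused whole if a number of a shift passes 1 or a number of a turn 1, either way. A call with a gripper value outside its range is refused whole. OPENING is the finger opening in mm, from 0 to 85.4, set as the call begins (- or left out, the last holds). The fingers move at their own pace and stop on an object; FORCE is the grip in N (left out, the last holds). Time passes only in rows, so rows that do not move let the fingers close. It gives the time, the measured TCP pose, the force, the opening and the grip force at its end, in the units of the state.
- readout.observe(): the state, without advancing time (a new reading comes with each control period).
- optics.camera(name): name is "scene" or "top" or "wrist"; returns the picture (480x640x3 uint8, red, green, blue); there is no depth.
- optics.camera_params(name): a dict with "fx", "fy", "cx", "cy" (pixels), "D" ([k1, k2, p1, p2, k3] as OpenCV has them; the pictures are not rectified), "origin" and "rotation" of the camera in the world; the wrist camera has in their place "mount" (4x4, takes a point from camera to tool coordinates, whose origin is the TCP and whose axes are the flange's). Camera axes: x right, y down, z forward; pixel columns grow to the right and rows downward; lengths in m; the calibration is good to about 2 mm. A picture is of the moment at which its call begins: read the wrist's pose just before it. camera_params takes no time and is no camera call.
- job.hand_in(): hands the job in; it is judged then, once.
The state is a dict: "time": time; "q": joint angles; "joint_vel": joint speeds; "tau": joint torques, N m; "tcp_pos": TCP position; "orientation": TCP orientation; "ft_force": force on the tool from outside, world axes, zero at the start; "torque": the same for the moment, N m; "opening": opening from 0.0 (shut) to 1.0 (fully open); "grasp_force": force on a finger pad.
Only numpy, scipy, OpenCV 4.12 (cv2) and the standard library are available. Lean on these libraries where they do the work, as an engineer would, in place of code of your own. Each camera call takes 0.05 s, during which the arm holds its last target. There are 200 camera calls.

## Task

The shaker with the orange cap still holds four glass beads that are too big for its holes. Unscrew its perforated cap and lay it flat, holes up, on the cork mat; then take the shaker out of the slanted rack, tip all four beads into the tray, and put the empty shaker back in its own place in the rack. Leave the other two shakers, the mug, the glue stick and the stapler where they are.

Things in the scene. Friction and masses are not known exactly. Their poses are not given: they have to be found in the camera images.
- rack: Fixed wooden rack; three places in a row at y = -105, 0, 105 mm. Origin on the desk under the middle place; x = the horizontal way its shakers lean (roughly to the robot's left), y along the row, z up. All in it leans 30 degrees from vertical towards +x. Centre of a standing shaker's underside: x 0, z 42 mm. Neighbouring shakers have 45 mm between them. See rack_floor.
- rack_floor (a point): Centre of the middle place's sloping floor (rack x 0, y 0, z 42 mm), axes as the rack. Each place: floor square to the lean; a back on the +x side, 70 mm up along the lean, on which the shaker rests by its weight; a 10 mm high lip on the -x side, 4 mm clear of the shaker; splayed cheeks 20 mm high either side, 3 mm clear below, 6 mm at the top, that stop it turning; all else open.
- shaker_mid (a point): Shaker to empty (orange cap, any of the three places): clear square acrylic jar, 60 x 60 mm, body 82 mm high, then a round neck 22 mm high, 53 mm over its thread ledges; straight round bore 40 mm; 0.15 to 0.28 kg. Point on its axis 52 mm above its underside; z along the axis to the mouth, x and y square to its sides (y along the rack's row, x to the rack's back).
- shaker_mouth (a point): Centre of the shaker's open rim: on its axis, 104 mm above its underside (52 mm above shaker_mid); axes as shaker_mid.
- cap_center (a point): Orange perforated cap, 60 mm across, 19 mm high, 0.03 kg, on the shaker (underside 88, top 107 mm above the shaker's underside, 6 mm over its square shoulder). Point: centre, half-way up; z to the perforated top. Twist-off: turned anticlockwise from above it does not rise; from 52 to 88 degrees (then a stop; aim for 70) it is free and lifts straight off, clear after 20 mm. Turns lightly, 1 mm play.
- mat_top (a point): Square cork mat lying on the desk, fixed, 130 x 130 x 5 mm; this point: centre of its top; z up, x and y along its sides.
- tray_floor (a point): Loose wooden tray lined with blue felt, 150 mm (its x) by 200 mm (its y), 35 mm high outside, walls 7 mm, 0.5 kg; this point: centre of its inner floor, 7 mm above the desk and 28 mm below the rim.
- bead0: Red glass bead, a ball of 18 mm, 0.01 kg, in the shaker; origin at its centre.
- bead1: Blue glass bead, a ball of 18 mm, 0.01 kg, in the shaker; origin at its centre.
- bead2: Green glass bead, a ball of 18 mm, 0.01 kg, in the shaker; origin at its centre.
- bead3: Yellow glass bead, a ball of 18 mm, 0.01 kg, in the shaker; origin at its centre.
- shaker_green_mid (a point): Another shaker of the same outline with a green cap, full; point on its axis 52 mm above its underside. Leave it.
- shaker_blue_mid (a point): Another shaker of the same outline with a blue cap, full; point on its axis 52 mm above its underside. Leave it.
- mug_mid (a point): White mug, 80 mm across, 95 mm high, handle at its +y; centre, half-way up. Leave it.
- glue_stick_mid (a point): Standing yellow and red glue stick, 27 mm across, 94 mm high; centre, half-way up. Leave it.
- stapler_mid (a point): Green stapler, 140 mm long (its x), 36 mm wide, 55 mm high; centre, half-way up. Leave it.
Not all that is in view belongs to the job. Of the things that look like the part that bears mat_top, the middle-sized one is meant.

How it is judged:
By the outcome, as a careful person would: the job done as asked, in the order asked, and still so for the second after the job is handed in, with the robot touching nothing.
It also fails if it takes over 72 s, if anything falls off the work surface, if the arm or the gripper's body presses on something with over 40 N, if the wrist force passes 120 N, or if a joint passes its speed limit or range.

## Working session

There is one attempt and no reset: what is moved stays moved. The work goes in short steps, Python scripts to look and compute and a shell command to move; the robot and the scene stay as the last step left them, time stands still between calls to the robot, and variables do not carry over. Pictures are saved under pics/ and viewed, at most 10 in all, crops included, and the job is handed in when it is done.

```bash
mkdir -p pics
python3 - <<'E'
from plant import readout, optics, bot
import cv2, numpy as np
for n in ["scene","top"]:
    im=optics.camera(n); cv2.imwrite(f"pics/{n}0.png",im[:,:,::-1]); p=optics.camera_params(n)
    print(n,{k:np.round(v,4).tolist() for k,v in p.items()})
p=optics.camera_params("wrist");print({k:np.round(v,4).tolist() for k,v in p.items()})
s=readout.observe();print({k:np.round(v,4).tolist() for k,v in s.items()},bot.grasp_offset)
E
```

```text
scene {'fx': 444.6913, 'fy': 444.6913, 'cx': 317.8859, 'cy': 241.8552, 'D': [-0.0089, 0.0, 0.0, 0.0, 0.0], 'origin': [1.1089, 0.6677, 0.7248], 'rotation': [0.3225, 0.8302, -0.4208, -0.1723]}
top {'fx': 457.9264, 'fy': 457.9264, 'cx': 319.0892, 'cy': 244.9493, 'D': [-0.0712, 0.0, 0.0, 0.0, 0.0], 'origin': [0.4309, 0.0652, 1.2857], 'rotation': [-0.7, 0.7125, -0.041, 0.0262]}
{'fx': 411.0473, 'fy': 411.0473, 'cx': 323.135, 'cy': 242.1817, 'D': [-0.0461, 0.0, 0.0, 0.0, 0.0], 'mount': [[0.0006, -0.958, -0.2867, 0.0728], [1.0, 0.0011, -0.0016, -0.0004], [0.0019, -0.2866, 0.958, -0.143], [0.0, 0.0, 0.0, 1.0]]}
{'time': 0.1, 'q': [1.11, 0.2414, 0.0039, 1.3351, 0.0, 1.5708], 'joint_vel': [0.0004, -0.0018, 0.0036, -0.0008, -0.0004, -0.0002], 'tau': [0.001, -37.3136, 25.301, 0.0108, 0.0001, 0.0], 'tcp_pos': [0.2221, 0.4474, 0.2305], 'orientation': [0.2284, 0.9736, -0.0009, -0.0002], 'ft_force': [-0.5639, 0.0066, 0.2509], 'torque': [0.0322, 0.0025, 0.0278], 'grasp_force': 0.0, 'opening': 0.9989} 0.0187
```

View pics/scene0.png

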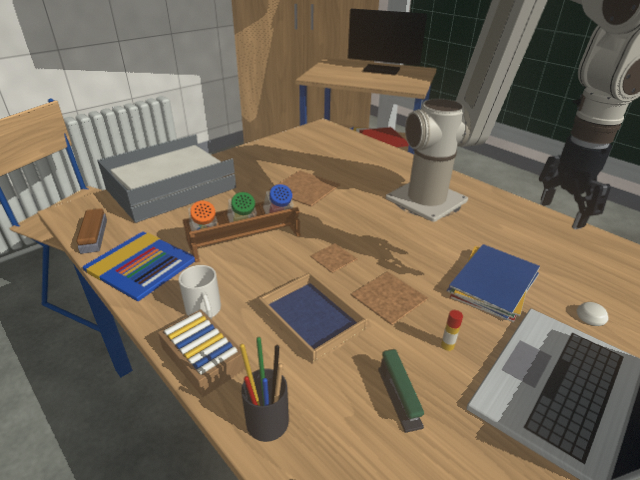

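View pics/top0.png

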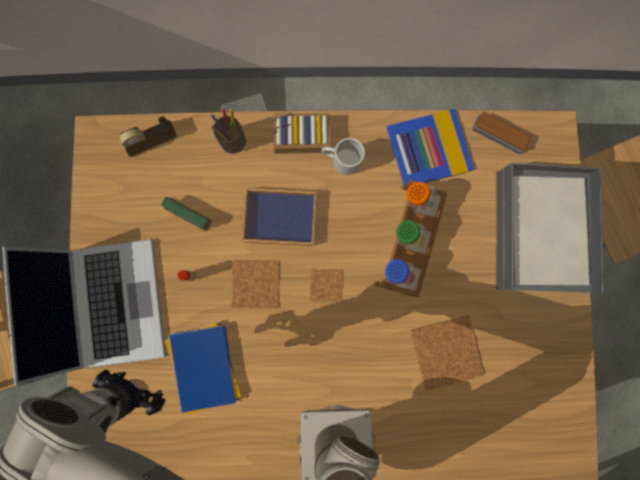

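The scene picture shows the rack with orange, green and blue caps, the tray and three mats. In the top picture the caps are at (418,193), (408,232) and (397,271), the tray at (281,216) and the mats at (256,284), (327,285) and (447,351). The (256,284) mat is the middle-sized one.

```bash
cat > h.py <<'E'
import cv2, numpy as np
from scipy.spatial.transform import Rotation as R
from plant import readout, optics, bot
def ray(n,uv,pose=None):
    p=optics.camera_params(n); K=np.array([[p['fx'],0,p['cx']],[0,p['fy'],p['cy']],[0,0,1]])
    u=cv2.undistortPoints(np.array([[uv]],float),K,np.array(p['D']))[0,0]
    if n=='wrist':
        M=np.array(p['mount']); t,Rq=pose; o=Rq.apply(M[:3,3])+t; d=Rq.apply(M[:3,:3]@[u[0],u[1],1])
    else:
        r=np.array(p['rotation']); Rr=R.from_quat(r) if r.size==4 else R.from_matrix(r)
        o=np.array(p['origin']); d=Rr.apply([u[0],u[1],1])
    return o,d/np.linalg.norm(d)
def plane(n,uv,z,pose=None):
    o,d=ray(n,uv,pose); return o+d*(z-o[2])/d[2]
def tri(rs):
    A=sum(np.eye(3)-np.outer(d,d) for o,d in rs); b=sum((np.eye(3)-np.outer(d,d))@o for o,d in rs)
    return np.linalg.solve(A,b)
def pose():
    s=readout.observe(); return np.array(s['tcp_pos']),R.from_quat(s['orientation'])
def blob(im,lo,hi,box=None):
    hsv=cv2.cvtColor(im,cv2.COLOR_RGB2HSV); m=cv2.inRange(hsv,np.array(lo),np.array(hi))
    if box: k=np.zeros_like(m); k[box[1]:box[3],box[0]:box[2]]=1; m*=k
    m=cv2.morphologyEx(m,cv2.MORPH_CLOSE,np.ones((5,5)))
    c=max(cv2.findContours(m,cv2.RETR_EXTERNAL,cv2.CHAIN_APPROX_NONE)[0],key=cv2.contourArea)
    h=cv2.convexHull(c); M=cv2.moments(h); return (M['m10']/M['m00'],M['m01']/M['m00']),h
E
python3 - <<'E'
from h import *
T=cv2.imread('pics/top0.png')[:,:,::-1].copy();S=cv2.imread('pics/scene0.png')[:,:,::-1].copy()
zc=.1264;C={}
for n,lo,hi,bt,bs in [('orange',(5,180,120),(18,255,255),(400,175,440,215),(185,195,220,225)),('green',(45,120,50),(80,255,255),(390,215,425,250),(225,185,260,220)),('blue',(105,120,80),(125,255,255),(380,255,415,290),(265,180,300,212))]:
    a,_=blob(T,lo,hi,bt);b,_=blob(S,lo,hi,bs)
    C[n]=tri([ray('top',a),ray('scene',b)]);print(n,np.round(a,1),np.round(b,1),C[n].round(4),plane('top',a,zc).round(4))
v=C['orange']-C['blue'];print('row',v, np.degrees(np.arctan2(v[1],v[0])),np.linalg.norm(v))
for n,lo,hi,box,z in [('tray',(105,60,20),(130,255,255),(240,185,325,250),.007),('mat',(5,60,60),(18,255,255),(222,252,290,318),.005)]:
    c,h=blob(T,lo,hi,box); r=cv2.minAreaRect(h); B=np.array([plane('top',p,z) for p in cv2.boxPoints(r)])
    print(n,c,r,B[:,:2].round(3).tolist(),B.mean(0).round(4),np.linalg.norm(B[1]-B[0]),np.linalg.norm(B[2]-B[1]))
E
```

```text
orange [417.4 192.9] [202.6 211.8] [ 0.6711 -0.2166  0.1289] [ 0.6724 -0.2178  0.1264]
green [407.6 231.7] [242.8 202. ] [ 0.5704 -0.1864  0.1311] [ 0.5717 -0.1881  0.1264]
blue [396.6 271. ] [280.4 194.7] [ 0.4706 -0.1552  0.1281] [ 0.4713 -0.1561  0.1264]
row [ 0.20056046 -0.06141584  0.00079763] -17.025692424951973 0.20975470826906653
tray (283.8544420753376, 216.6045486851457) ((283.8741455078125, 216.63967895507812), (54.552764892578125, 43.689186096191406), 3.3664605617523193) [[0.578, 0.216], [0.703, 0.208], [0.691, 0.054], [0.567, 0.063]] [0.6347 0.135  0.007 ] 0.1245596579887484 0.15465179180211153
mat (255.5, 284.5) ((255.5, 284.5), (65.0, 67.0), 90.0) [[0.537, 0.31], [0.534, 0.122], [0.354, 0.124], [0.357, 0.31]] [0.4455 0.2164 0.005 ] 0.18783429781170385 0.18067114333257472
```

```bash
cat >> h.py <<'E'
from scipy.optimize import least_squares
xr=np.array([.293,.956,0]);xr/=np.linalg.norm(xr); ez=np.array([0,0,1.]); yr=np.cross(ez,xr)
ax=.5*xr+np.sqrt(.75)*ez
CAP=np.array([.6714,-.2169,.1264]); UND=CAP-.0975*ax
def frame(z,y):
    z=z/np.linalg.norm(z); y=y-z*(y@z); y/=np.linalg.norm(y); return R.from_matrix(np.c_[np.cross(y,z),y,z])
def roll(row,n,p,Rq):
    out=[]
    for _ in range(n):
        p=p+Rq.apply(np.array(row[:3])*.025); Rq=Rq*R.from_rotvec(np.radians(5)*np.array(row[3:])); out.append((p,Rq))
    return out
def go(P,Q,n=0,start=None):
    p,q=start or pose(); w=(q.inv()*Q).as_rotvec()/np.radians(5); d=q.inv().apply(P-p)/.025
    def f(x,n): 
        a,b=roll(x,n,p,q)[-1]; return np.r_[(a-P)*20,(b.inv()*Q).as_rotvec()]
    n=n or max(1,int(np.ceil(max(np.linalg.norm(w)/1.0,np.linalg.norm(d)/1.3))))
    while 1:
        x=least_squares(f,np.r_[d,w]/n,args=(n,)).x
        if abs(x).max()<=1: break
        n+=1
    x=x.round(2); t=roll(x,n,p,q)
    print(n,'x',x.tolist(),'end err mm',((t[-1][0]-P)*1e3).round(1),'deg',np.degrees((t[-1][1].inv()*Q).magnitude()).round(1))
    print('path',[t[i][0].round(3).tolist() for i in range(n//4,n,max(1,n//4))])
    return P,Q
def st():
    s=readout.observe(); print('t',round(s['time'],2),'q',np.round(s['q'],3).tolist(),'p',np.round(s['tcp_pos'],4).tolist(),'F',np.round(s['ft_force'],1).tolist(),'open',np.round(s['opening'],3),'g',np.round(s['grasp_force'],1))
E
python3 - <<'E'
from h import *
print(UND,xr,yr)
go(UND+.186*ax,frame(-ax,-yr))
E
```

```text
[ 0.65711471 -0.26351001  0.04196252] [0.2930315  0.95610279 0.        ] [-0.95610279  0.2930315   0.        ]
33 x [-0.97, 0.22, 0.27, 0.13, -0.15, 0.48] end err mm [-2.2  0.6  2.3] deg 0.7
path [[0.428, 0.356, 0.18], [0.572, 0.211, 0.161], [0.66, 0.027, 0.169], [0.682, -0.174, 0.205]]
```

```bash
python3 -m crank '[[-0.97,0.22,0.27,0.13,-0.15,0.48],[-0.97,0.22,0.27,0.13,-0.15,0.48],[-0.97,0.22,0.27,0.13,-0.15,0.48],[-0.97,0.22,0.27,0.13,-0.15,0.48],[-0.97,0.22,0.27,0.13,-0.15,0.48],[-0.97,0.22,0.27,0.13,-0.15,0.48],[-0.97,0.22,0.27,0.13,-0.15,0.48],[-0.97,0.22,0.27,0.13,-0.15,0.48],[-0.97,0.22,0.27,0.13,-0.15,0.48],[-0.97,0.22,0.27,0.13,-0.15,0.48],[-0.97,0.22,0.27,0.13,-0.15,0.48],[-0.97,0.22,0.27,0.13,-0.15,0.48],[-0.97,0.22,0.27,0.13,-0.15,0.48],[-0.97,0.22,0.27,0.13,-0.15,0.48],[-0.97,0.22,0.27,0.13,-0.15,0.48],[-0.97,0.22,0.27,0.13,-0.15,0.48],[-0.97,0.22,0.27,0.13,-0.15,0.48],[-0.97,0.22,0.27,0.13,-0.15,0.48],[-0.97,0.22,0.27,0.13,-0.15,0.48],[-0.97,0.22,0.27,0.13,-0.15,0.48]]'
python3 -c "
from h import *
st();go(UND+.186*ax,frame(-ax,-yr))"
```

```text
time: 1.77
tcp_pos: [0.6125, 0.1451, 0.1603]
orientation: [0.6, 0.782, -0.137, 0.098]
ft_force: [0.6, 0.1, -0.0]
opening: 0.999
grasp_force: 0.0
t 1.77 q [0.379, 0.643, 0.395, 1.462, -0.308, 1.71] p [0.6125, 0.1451, 0.1603] F [0.6, 0.1, -0.0] open 0.999 g 0.0
13 x [-0.97, 0.22, 0.27, 0.12, -0.15, 0.47] end err mm [-0.2  0.2  1.7] deg 0.2
path [[0.653, 0.051, 0.166], [0.673, -0.024, 0.175], [0.683, -0.099, 0.188], [0.684, -0.174, 0.205]]
```

```bash
python3 -m crank '[[-0.97,0.22,0.27,0.12,-0.15,0.47],[-0.97,0.22,0.27,0.12,-0.15,0.47],[-0.97,0.22,0.27,0.12,-0.15,0.47],[-0.97,0.22,0.27,0.12,-0.15,0.47],[-0.97,0.22,0.27,0.12,-0.15,0.47],[-0.97,0.22,0.27,0.12,-0.15,0.47],[-0.97,0.22,0.27,0.12,-0.15,0.47],[-0.97,0.22,0.27,0.12,-0.15,0.47],[-0.97,0.22,0.27,0.12,-0.15,0.47],[-0.97,0.22,0.27,0.12,-0.15,0.47],[-0.97,0.22,0.27,0.12,-0.15,0.47],[-0.97,0.22,0.27,0.12,-0.15,0.47],[-0.97,0.22,0.27,0.12,-0.15,0.47],[0,0,0,0,0,0],[0,0,0,0,0,0]]'
python3 - <<'E'
from h import *
st(); P=pose(); im=optics.camera('wrist'); cv2.imwrite('pics/w1.png',im[:,:,::-1])
c,h=blob(im,(5,180,100),(18,255,255)); o,d=ray('wrist',c,P); r=cv2.minAreaRect(h)
# cap centre on the plane through CAP square to the lean
X=o+d*(((CAP-o)@ax)/(d@ax)); print(c,r,X,((X-CAP)@np.c_[xr,yr,ax]).round(4), (P[1].as_matrix()[:,2]+ax).round(3))
E
```

```text
time: 3.02
tcp_pos: [0.684, -0.1748, 0.2047]
orientation: [0.776, 0.575, -0.207, 0.154]
ft_force: [0.2, -0.1, -0.4]
opening: 1.002
grasp_force: 0.0
t 3.02 q [-0.041, 0.794, 0.727, 1.647, -0.505, 1.863] p [0.684, -0.1748, 0.2047] F [0.2, -0.1, -0.4] open 1.002 g 0.0
(323.5250733928464, 249.49563637089847) ((323.0772399902344, 249.87554931640625), (103.11616516113281, 102.46105194091797), 58.392494201660156) [ 0.67085323 -0.21968102  0.12802764] [-0.0028 -0.0003  0.    ] [ 0.002 -0.    -0.   ]
```

View pics/w1.png

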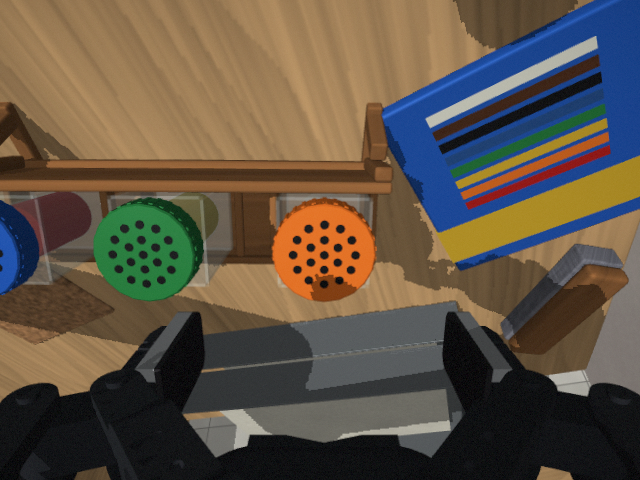

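The wrist picture shows the orange cap centred at (324,250) between the fingers. It sits about 2–3 mm off the estimate, well within the opening, so I'll descend.

```bash
python3 -c "
from h import *
go(UND+.086*ax-.0015*xr,frame(-ax,-yr))"
```

```text
5 x [-0.01, 0.0, 0.82, 0.01, -0.0, 0.01] end err mm [-0.4  0.3 -0.1] deg 0.2
path [[0.678, -0.194, 0.169], [0.675, -0.204, 0.152], [0.672, -0.214, 0.134], [0.669, -0.223, 0.116]]
```

```bash
python3 -m crank '[[-0.01,0,0.82,0.01,0,0.01],[-0.01,0,0.82,0.01,0,0.01],[-0.01,0,0.82,0.01,0,0.01],[-0.01,0,0.82,0.01,0,0.01],[-0.01,0,0.82,0.01,0,0.01],[0,0,0,0,0,0],[0,0,0,0,0,0]]' && python3 -m crank '[[0,0,0,0,0,0],[0,0,0,0,0,0],[0,0,0,0,0,0],[0,0,0,0,0,0],[0,0,0,0,0,0],[0,0,0,0,0,0],[0,0,0,0,0,0],[0,0,0,0,0,0]]' 40 30
python3 -c "
from h import *
st()
im=optics.camera('wrist'); cv2.imwrite('pics/w2.png',im[:,:,::-1])"
```

```text
time: 3.65
tcp_pos: [0.6683, -0.2222, 0.1158]
orientation: [0.777, 0.574, -0.209, 0.153]
ft_force: [-0.7, 0.8, 1.1]
opening: 1.003
grasp_force: 0.0
time: 4.32
tcp_pos: [0.6707, -0.2221, 0.1191]
orientation: [0.777, 0.574, -0.206, 0.155]
ft_force: [0.5, 4.6, 5.6]
opening: 0.69
grasp_force: 32.5
t 4.32 q [-0.108, 0.793, 0.504, 1.386, -0.512, 1.789] p [0.6707, -0.2221, 0.1191] F [0.5, 4.6, 5.6] open 0.69 g 32.5
```

View pics/w2.png

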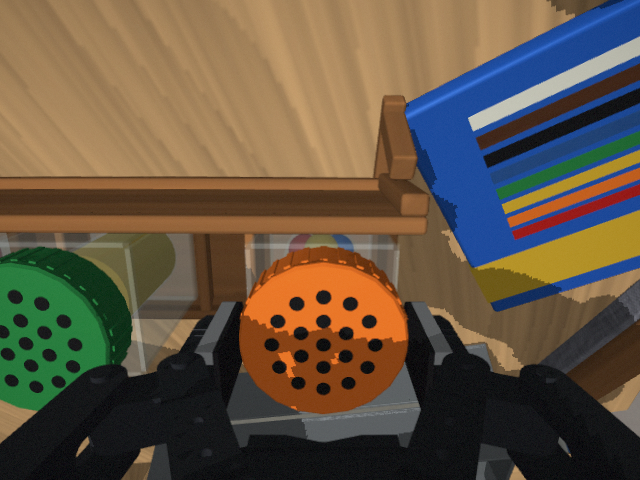

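The wrist picture shows the cap gripped squarely between the pads, centred at about (323,330). A 7 N axial push remains, so I'll relieve it and then turn.

```bash
python3 -m crank '[[0,0,-0.12,0,0,0],[0,0,0,0,0,0]]' && python3 -m crank '[[0,0,0,0,0,-1],[0,0,0,0,0,-1],[0,0,0,0,0,-1],[0,0,0,0,0,-1],[0,0,0,0,0,-1],[0,0,0,0,0,-1],[0,0,0,0,0,-1],[0,0,0,0,0,-1],[0,0,0,0,0,-1],[0,0,0,0,0,-1],[0,0,0,0,0,-1],[0,0,0,0,0,-1],[0,0,0,0,0,-1],[0,0,0,0,0,-1],[0,0,0,0,0,0]]'
python3 -c "
from h import *
st();print((pose()[0]-UND)@np.c_[np.cross(yr,ax),yr,ax])"
```

```text
time: 4.53
tcp_pos: [0.6699, -0.2217, 0.1203]
orientation: [0.777, 0.574, -0.208, 0.154]
ft_force: [0.3, -0.2, 0.7]
opening: 0.69
grasp_force: 33.1
time: 5.78
tcp_pos: [0.6691, -0.2227, 0.1198]
orientation: [0.307, 0.916, -0.259, 0.006]
ft_force: [-1.6, -1.6, 1.4]
opening: 0.692
grasp_force: 33.1
t 5.78 q [-0.108, 0.794, 0.507, 1.394, -0.514, 0.569] p [0.6691, -0.2227, 0.1198] F [-1.6, -1.6, 1.4] open 0.692 g 33.1
[-0.00205099  0.00052449  0.08865294]
```

```bash
python3 -m crank '[[0,0,-0.3,0,0,0],[0,0,-0.4,0,0,0],[0,0,-0.6,0,0,0],[0,0,-0.8,0,0,0],[0,0,-0.8,0,0,0],[0,0,0,0,0,0]]'
python3 - <<'E'
from h import *
st()
for n in ['wrist','top']:
    im=optics.camera(n); cv2.imwrite(f'pics/{n}3.png',im[:,:,::-1])
T=cv2.imread('pics/top0.png')
# mat centre: local crop, cork darker/redder than desk
hsv=cv2.cvtColor(T,cv2.COLOR_BGR2HSV); 
for p in [(256,284),(245,275),(226,284),(290,284),(256,250)]: print(p,hsv[p[1]-2:p[1]+3,p[0]-2:p[0]+3].reshape(-1,3).mean(0).round())
cv2.imwrite('pics/m.png',np.hstack([cv2.resize(im[180:330:,200:300,::-1],(400,600)),cv2.resize(cv2.imread('pics/wrist3.png'),(400,300)).repeat(1,0) if 0 else cv2.copyMakeBorder(cv2.resize(cv2.imread('pics/wrist3.png'),(400,300)),0,300,0,0,0)]))
E
```

```text
time: 6.28
tcp_pos: [0.6834, -0.1849, 0.1877]
orientation: [0.308, 0.916, -0.257, 0.011]
ft_force: [1.6, -0.3, 0.1]
opening: 0.687
grasp_force: 33.1
t 6.28 q [-0.055, 0.788, 0.672, 1.583, -0.506, 0.627] p [0.6834, -0.1849, 0.1877] F [1.6, -0.3, 0.1] open 0.687 g 33.1
(256, 284) [ 14. 149. 151.]
(245, 275) [ 14. 149. 150.]
(226, 284) [ 16. 137. 168.]
(290, 284) [ 16. 137. 171.]
(256, 250) [ 17. 136. 171.]
```

View pics/m.png

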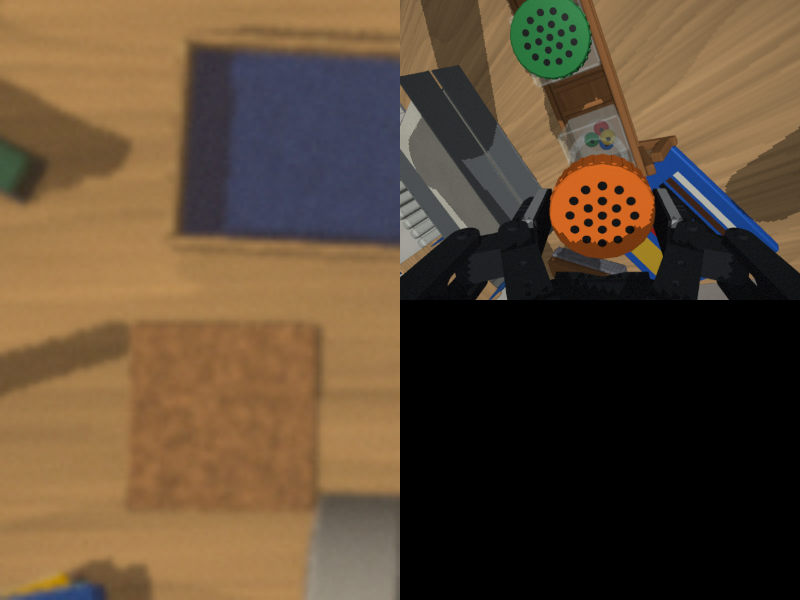

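The pictures show the cap held off the jar, with the beads still inside, and the mat spanning px (232.5–279.5, 260.5–307) in the top view. Next is the mat.

Run:
```python
from h import *
M=plane('top',(256,283.8),.005); print(M, [plane('top',p,.005)[:2].round(3) for p in [(232.5,260.5),(279.5,307)]])
p,q=pose(); z=q.as_matrix()[:,2]; c=np.cross(z,[0,0,-1]); c*=np.arcsin(np.linalg.norm(c))/np.linalg.norm(c)
P=np.array([M[0],M[1],.09]); go(P,R.from_rotvec(c)*q)
```

```text
[0.44699713 0.21490345 0.005     ] [array([0.513, 0.28 ]), array([0.382, 0.15 ])]
18 x [0.97, 0.43, 0.01, -0.31, 0.12, 0.0] end err mm [-1.2  0.2  0.5] deg 0.4
path [[0.614, -0.08, 0.141], [0.562, 0.008, 0.116], [0.51, 0.099, 0.099], [0.459, 0.192, 0.091]]
```

```bash
python3 -m crank '[[0.97,0.43,0.01,-0.31,0.12,0],[0.97,0.43,0.01,-0.31,0.12,0],[0.97,0.43,0.01,-0.31,0.12,0],[0.97,0.43,0.01,-0.31,0.12,0],[0.97,0.43,0.01,-0.31,0.12,0],[0.97,0.43,0.01,-0.31,0.12,0],[0.97,0.43,0.01,-0.31,0.12,0],[0.97,0.43,0.01,-0.31,0.12,0],[0.97,0.43,0.01,-0.31,0.12,0],[0.97,0.43,0.01,-0.31,0.12,0],[0.97,0.43,0.01,-0.31,0.12,0],[0.97,0.43,0.01,-0.31,0.12,0],[0.97,0.43,0.01,-0.31,0.12,0],[0.97,0.43,0.01,-0.31,0.12,0],[0.97,0.43,0.01,-0.31,0.12,0],[0.97,0.43,0.01,-0.31,0.12,0],[0.97,0.43,0.01,-0.31,0.12,0],[0.97,0.43,0.01,-0.31,0.12,0]]' >/dev/null
python3 -m crank '[[0,0,0.6,0,0,0],[0,0,0.8,0,0,0],[0,0,0.8,0,0,0],[0,0,0.6,0,0,0],[0,0,0,0,0,0],[0,0,0,0,0,0]]'
python3 -c "
from h import *
st();print(pose()[1].as_matrix()[:,2])"
```

```text
time: 8.38
tcp_pos: [0.4424, 0.2134, 0.0189]
orientation: [0.32, 0.947, -0.002, -0.006]
ft_force: [-1.1, 0.1, -0.2]
opening: 0.688
grasp_force: 33.1
t 8.38 q [0.446, 0.434, -0.329, 0.82, 0.005, 1.098] p [0.4424, 0.2134, 0.0189] F [-1.1, 0.1, -0.2] open 0.688 g 33.1
[-1.29053426e-02 -2.71785617e-04 -9.99916686e-01]
```

```bash
python3 -m crank '[[0,0,0.24,0,0,0],[0,0,0.16,0,0,0],[0,0,0,0,0,0]]' | sed -n '2p;4p'; python3 -m crank '[[0,0,0.08,0,0,0],[0,0,0,0,0,0]]' | sed -n '2p;4p';python3 -m crank '[[0,0,0.08,0,0,0],[0,0,0,0,0,0]]' | sed -n '2p;4p'
```

```text
tcp_pos: [0.444, 0.2144, 0.0101]
ft_force: [0.6, -0.3, 0.8]
tcp_pos: [0.4441, 0.2146, 0.0084]
ft_force: [0.7, -0.1, -0.8]
tcp_pos: [0.4443, 0.2147, 0.0077]
ft_force: [-2.2, -1.2, 8.9]
```

```bash
python3 -m crank '[[0,0,0,0,0,0],[0,0,0,0,0,0],[0,0,0,0,0,0],[0,0,0,0,0,0],[0,0,0,0,0,0]]' 85 | tail -2; python3 -m crank '[[0,0,-0.4,0,0,0],[0,0,-0.8,0,0,0],[0,0,-1,0,0,0],[0,0,-1,0,0,0],[0,0,-1,0,0,0],[0,0,-1,0,0,0],[0,0,-1,0,0,0]]' | sed -n '2p;5p'
cat > kin.py <<'E'
from h import *
D=[([1.11,.2414,.0039,1.3351,0,1.5708],[.2221,.4474,.2305]),([.379,.643,.395,1.462,-.308,1.71],[.6125,.1451,.1603]),([-.041,.794,.727,1.647,-.505,1.863],[.684,-.1748,.2047]),([-.108,.793,.504,1.386,-.512,1.789],[.6707,-.2221,.1191]),([-.055,.788,.672,1.583,-.506,.627],[.6834,-.1849,.1877]),([.446,.434,-.329,.82,.005,1.098],[.4424,.2134,.0189])]
s=readout.observe(); D.append((s['q'],s['tcp_pos']))
def fk(q,L):
    h,r0,L1,L2,L4,L5=L[:6]; f=q[1]-q[2]; p=f+q[3]
    e=lambda a:np.array([np.cos(a),0,-np.sin(a)])
    d=np.cos(q[4])*e(p)+np.sin(q[4])*np.array([0,1,0])
    y=np.cross(ez,[1,0,0])
    X=np.array([r0,0,h])+L1*np.array([np.sin(q[1]),0,np.cos(q[1])])+L2*e(f)+L4*e(p)+L5*d
    Q=R.from_euler('z',q[0]); return Q.apply(X),Q.apply(d)
reg=np.array([.2,0,.4,.4,.1,.2])
S=least_squares(lambda L:np.r_[np.concatenate([fk(q,L)[0]-p for q,p in D]),(L-reg)*1e-4],reg)
L=S.x
lo=np.array([-2.72,-1.05,-1.09,-1.99,-1.42]);hi=np.array([2.72,1.87,1.28,2.15,1.44])
def ik(P,z,x0=(-.4,.8,.3,1.5,.5)):
    best=None
    for x0 in [x0,(-.5,1,.5,1.5,1),(-.6,1.1,.2,1.5,.8),(.2,.8,.3,1,.3)]:
        f=lambda q:np.r_[(fk(q,L)[0]-P)*10,fk(q,L)[1]-z]
        a=least_squares(f,x0,bounds=(lo,hi)); 
        if best is None or a.cost<best.cost: best=a
    r=f(best.x); return best.x.round(2),(np.linalg.norm(r[:3])*100).round(1),np.degrees(np.linalg.norm(r[3:])).round(1)
E
python3 - <<'E'
from kin import *
print(L.round(4), (np.abs(S.fun[:-6]).max()*1e3).round(2)); st()
mid=UND+.052*ax
for al in [50,60,70,80,90]:
    palm=R.from_rotvec(-np.radians(al)*yr).apply(ax)
    for gh in [.045,.06]:
        print(al,gh,palm.round(2),ik(UND+gh*ax-palm*.0187,-palm), 'pre',ik(UND+gh*ax+palm*.06,-palm))
E
```

```text
opening: 0.997
grasp_force: 0.0
tcp_pos: [0.4451, 0.2142, 0.1632]
opening: 1.0
[0.2728 0.0019 0.4956 0.3927 0.1277 0.3033] 1.99
t 9.97 q [0.445, 0.276, -0.131, 1.172, 0.005, 1.096] p [0.4451, 0.2142, 0.1632] F [0.8, -0.0, -1.4] open 1.0 g 0.0
50 0.045 [-0.1  -0.33  0.94] (array([-0.49,  0.81,  0.44,  1.27,  0.34]), np.float64(0.0), np.float64(0.0)) pre (array([-0.52,  0.78,  0.58,  1.45,  0.34]), np.float64(0.0), np.float64(0.0))
50 0.06 [-0.1  -0.33  0.94] (array([-0.48,  0.79,  0.45,  1.29,  0.34]), np.float64(0.0), np.float64(0.0)) pre (array([-0.51,  0.76,  0.59,  1.47,  0.34]), np.float64(0.0), np.float64(0.0))
60 0.045 [-0.15 -0.48  0.87] (array([-0.55,  0.86,  0.5 ,  1.35,  0.51]), np.float64(0.0), np.float64(0.0)) pre (array([-0.6 ,  0.85,  0.65,  1.54,  0.5 ]), np.float64(0.0), np.float64(0.0))
60 0.06 [-0.15 -0.48  0.87] (array([-0.54,  0.85,  0.5 ,  1.36,  0.51]), np.float64(0.0), np.float64(0.0)) pre (array([-0.59,  0.84,  0.66,  1.56,  0.5 ]), np.float64(0.0), np.float64(0.0))
70 0.045 [-0.19 -0.61  0.77] (array([-0.6 ,  0.94,  0.58,  1.45,  0.66]), np.float64(0.0), np.f
[... 347 characters left out ...]
59,  0.8 ]), np.float64(0.0), np.float64(0.0)) pre (array([-0.72,  1.09,  0.91,  1.84,  0.77]), np.float64(0.0), np.float64(0.0))
80 0.06 [-0.22 -0.73  0.64] (array([-0.63,  1.02,  0.68,  1.6 ,  0.81]), np.float64(0.0), np.float64(0.0)) pre (array([-0.71,  1.07,  0.9 ,  1.85,  0.78]), np.float64(0.0), np.float64(0.0))
90 0.045 [-0.25 -0.83  0.5 ] (array([-0.68,  1.18,  0.83,  1.8 ,  0.93]), np.float64(0.0), np.float64(0.0)) pre (array([-0.76,  1.28,  1.15,  2.1 ,  0.89]), np.float64(0.0), np.float64(0.0))
90 0.06 [-0.25 -0.83  0.5 ] (array([-0.67,  1.15,  0.82,  1.8 ,  0.94]), np.float64(0.0), np.float64(0.0)) pre (array([-0.75,  1.25,  1.12,  2.09,  0.89]), np.float64(0.0), np.float64(0.0))
```

```bash
cat >> kin.py <<'E'
palm=R.from_rotvec(-np.radians(70)*yr).apply(ax); G=UND+.050*ax-.0015*xr; Q70=frame(-palm,-yr)
E
python3 -m crank '[[0,0,-1,0,0,0],[0,0,-1,0,0,0],[0,0,-1,0,0,0],[0,0,-1,0,0,0]]' >/dev/null
python3 - <<'E'
from kin import *
st(); P,Q=go(G+palm*.17,Q70); print(P,ik(P,-palm))
p,q=pose(); x=None
E
```

```text
t 10.3 q [0.444, 0.224, 0.067, 1.421, 0.005, 1.095] p [0.4459, 0.2139, 0.2633] F [0.1, 1.1, 0.4] open 0.996 g 0.0
25 x [-0.99, -0.03, -0.27, -0.2, 0.28, 0.53] end err mm [ 0.  -0.7 -1.3] deg 0.5
path [[0.565, 0.084, 0.295], [0.629, -0.055, 0.295], [0.652, -0.204, 0.267], [0.632, -0.346, 0.214]]
[ 0.63198026 -0.34551867  0.21549135] (array([-0.75,  1.08,  1.24,  2.08,  0.62]), np.float64(0.0), np.float64(0.0))
```

```bash
python3 -c "
from kin import *
P,Q=go(G+palm*.12,Q70); print(P,ik(P,-palm))"
```

```text
25 x [-0.97, -0.0, -0.19, -0.2, 0.28, 0.53] end err mm [ 3.9  1.1 -3.5] deg 0.5
path [[0.565, 0.092, 0.282], [0.632, -0.039, 0.271], [0.659, -0.18, 0.234], [0.645, -0.314, 0.174]]
[ 0.64139811 -0.31479012  0.17718913] (array([-0.71,  0.99,  0.97,  1.87,  0.63]), np.float64(0.0), np.float64(0.0))
```

```bash
python3 -m crank '[[-0.97,0,-0.19,-0.2,0.28,0.53],[-0.97,0,-0.19,-0.2,0.28,0.53],[-0.97,0,-0.19,-0.2,0.28,0.53],[-0.97,0,-0.19,-0.2,0.28,0.53],[-0.97,0,-0.19,-0.2,0.28,0.53],[-0.97,0,-0.19,-0.2,0.28,0.53],[-0.97,0,-0.19,-0.2,0.28,0.53],[-0.97,0,-0.19,-0.2,0.28,0.53],[-0.97,0,-0.19,-0.2,0.28,0.53],[-0.97,0,-0.19,-0.2,0.28,0.53],[-0.97,0,-0.19,-0.2,0.28,0.53],[-0.97,0,-0.19,-0.2,0.28,0.53],[-0.97,0,-0.19,-0.2,0.28,0.53],[-0.97,0,-0.19,-0.2,0.28,0.53],[-0.97,0,-0.19,-0.2,0.28,0.53],[-0.97,0,-0.19,-0.2,0.28,0.53],[-0.97,0,-0.19,-0.2,0.28,0.53],[-0.97,0,-0.19,-0.2,0.28,0.53],[-0.97,0,-0.19,-0.2,0.28,0.53],[-0.97,0,-0.19,-0.2,0.28,0.53]]' | sed -n 2p
python3 -c "
from kin import *
st();P,Q=go(G+palm*.12,Q70)"
```

```text
tcp_pos: [0.6603, -0.204, 0.2239]
t 11.97 q [-0.526, 0.829, 0.816, 1.785, 0.538, 1.019] p [0.6603, -0.204, 0.2239] F [0.3, -0.2, 0.5] open 0.997 g 0.0
5 x [-0.95, -0.03, -0.23, -0.2, 0.26, 0.53] end err mm [-0.  -0.3  0.3] deg 0.1
path [[0.656, -0.25, 0.207], [0.652, -0.272, 0.198], [0.647, -0.294, 0.188], [0.641, -0.315, 0.178]]
```

```bash
python3 -m crank '[[-0.95,-0.03,-0.23,-0.2,0.26,0.53],[-0.95,-0.03,-0.23,-0.2,0.26,0.53],[-0.95,-0.03,-0.23,-0.2,0.26,0.53],[-0.95,-0.03,-0.23,-0.2,0.26,0.53],[-0.95,-0.03,-0.23,-0.2,0.26,0.53],[0,0,0,0,0,0],[0,0,0,0,0,0]]' | sed -n 2p
python3 - <<'E'
from kin import *
st(); im=optics.camera('wrist'); cv2.imwrite('pics/w4.png',im[:,:,::-1]); t=optics.camera('top'); cv2.imwrite('pics/t4.png',t[:,:,::-1])
P=pose(); pr=optics.camera_params('wrist'); M=np.array(pr['mount']); K=np.array([[pr['fx'],0,pr['cx']],[0,pr['fy'],pr['cy']],[0,0,1]])
def proj(X): 
    c=M[:3,:3].T@(P[1].inv().apply(X-P[0])-M[:3,3]); return cv2.projectPoints(c[None],np.zeros(3),np.zeros(3),K,np.array(pr['D']))[0].ravel().round(0)
n=np.cross(yr,ax)
for k in [(0,0,104),(-30,30,82),(-30,-30,82),(30,30,82),(30,-30,82),(-30,30,0),(-30,-30,0)]: print(k,proj(UND-.0015*xr+(n*k[0]+yr*k[1]+ax*k[2])/1e3))
c,h=blob(t,(5,180,120),(18,255,255),(225,255,290,315)); print('cap on mat',c,plane('top',c,.0145))
E
```

```text
tcp_pos: [0.6402, -0.3158, 0.1758]
t 12.55 q [-0.711, 0.986, 0.942, 1.854, 0.629, 1.05] p [0.6402, -0.3158, 0.1758] F [-1.1, 1.0, 0.7] open 0.996 g 0.0
(0, 0, 104) [324. 161.]
(-30, 30, 82) [270. 220.]
(-30, -30, 82) [377. 220.]
(30, 30, 82) [279. 171.]
(30, -30, 82) [368. 171.]
(-30, 30, 0) [279. 320.]
(-30, -30, 0) [367. 321.]
cap on mat (255.4557734204793, 284.0122004357298) [0.44631765 0.21530182 0.0145    ]
```

View pics/w4.png

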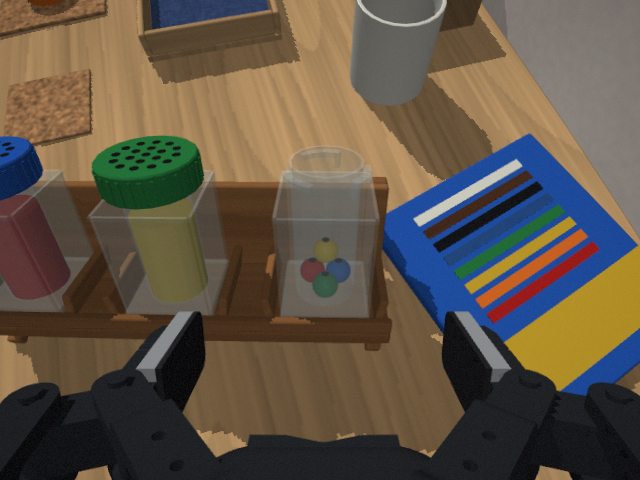

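The wrist picture shows the open jar with its four beads at (325,268), shoulder corners at (275,222) and (378,222) within 3 px of the prediction, and the fingers straddling it. I'll go straight in.

```bash
python3 -c "
from kin import *
P,Q=go(G-palm*.0187-.0015*yr,Q70,8)"
```

```text
8 x [-0.01, 0.01, 0.69, -0.0, 0.0, 0.01] end err mm [ 0.2 -0.9  0.1] deg 0.1
path [[0.652, -0.283, 0.138], [0.659, -0.262, 0.111], [0.666, -0.241, 0.084]]
```

```bash
python3 -m crank '[[-0.01,0.01,0.69,0,0,0.01],[-0.01,0.01,0.69,0,0,0.01],[-0.01,0.01,0.69,0,0,0.01],[-0.01,0.01,0.69,0,0,0.01],[-0.01,0.01,0.69,0,0,0.01],[-0.01,0.01,0.69,0,0,0.01],[-0.01,0.01,0.69,0,0,0.01],[-0.01,0.01,0.69,0,0,0.01],[0,0,0,0,0,0],[0,0,0,0,0,0]]' | sed -n '2p;4p'
python3 -m crank '[[0,0,0,0,0,0],[0,0,0,0,0,0],[0,0,0,0,0,0],[0,0,0,0,0,0],[0,0,0,0,0,0],[0,0,0,0,0,0],[0,0,0,0,0,0]]' 45 50
python3 - <<'E'
from kin import *
st(); A=UND+.052*ax
# tool-frame units for a shift of 1 along the jar axis
print('axis in tool',(pose()[1].inv().apply(ax)).round(3), 'pos',((pose()[0]-G)@np.c_[np.cross(yr,ax),yr,ax]).round(4))
E
```

```text
tcp_pos: [0.6693, -0.2289, 0.0712]
ft_force: [-0.3, -0.3, -0.0]
time: 14.07
tcp_pos: [0.6694, -0.2322, 0.0723]
orientation: [0.756, 0.558, 0.275, -0.203]
ft_force: [-2.3, -1.0, 6.2]
opening: 0.693
grasp_force: 54.7
t 14.07 q [-0.6, 0.934, 0.573, 1.453, 0.661, 1.188] p [0.6694, -0.2322, 0.0723] F [-2.3, -1.0, 6.2] open 0.693 g 54.7
axis in tool [ 0.939 -0.002 -0.343] pos [ 0.0152 -0.0026 -0.0062]
```

```bash
python3 -m crank '[[0.28,0,-0.1,0,0,0],[0.47,0,-0.17,0,0,0],[0.66,0,-0.24,0,0,0],[0.66,0,-0.24,0,0,0],[0.66,0,-0.24,0,0,0],[0.66,0,-0.24,0,0,0],[0.47,0,-0.17,0,0,0],[0,0,0,0,0,0]]'
python3 - <<'E'
from kin import *
st(); p,q=pose()
# pour: jar axis in tool = cos70*(-z)+sin70*x ; search tool headings over tray
T=np.array([.635,.143,0]); 
for az in [-20,10,40,70]:            # heading of tool z
  for el in [0,20,40]:               # downward pitch of tool z
    z=np.array([np.cos(np.radians(az))*np.cos(np.radians(el)),np.sin(np.radians(az))*np.cos(np.radians(el)),-np.sin(np.radians(el))])
    down=-ez-z*(-ez@z); down/=np.linalg.norm(down)
    a=-np.cos(np.radians(70))*z+np.sin(np.radians(70))*down    # jar axis fully rolled
    mouth=T+[0,0,.09]; g=mouth-.054*a; P=g+.0187*z
    k=ik(P,z); print(az,el,'tip below horiz',np.degrees(-np.arcsin(a[2])).round(),P.round(3),k)
E
```

```text
time: 14.73
tcp_pos: [0.686, -0.1804, 0.1629]
orientation: [0.755, 0.559, 0.275, -0.202]
ft_force: [0.2, -0.1, -1.7]
opening: 0.699
grasp_force: 54.1
t 14.73 q [-0.528, 0.827, 0.603, 1.534, 0.676, 1.273] p [0.686, -0.1804, 0.1629] F [0.2, -0.1, -1.7] open 0.699 g 54.1
-20 0 tip below horiz 70.0 [0.67  0.13  0.141] (array([ 0.55,  1.03, -0.79, -1.81, -0.9 ]), np.float64(0.0), np.float64(0.0))
-20 20 tip below horiz 50.0 [0.684 0.125 0.125] (array([ 0.49,  0.61, -0.75, -0.86, -0.78]), np.float64(0.0), np.float64(0.0))
-20 40 tip below horiz 30.0 [0.692 0.122 0.105] (array([ 0.4 ,  0.44, -0.52, -0.11, -0.55]), np.float64(0.0), np.float64(0.0))
10 0 tip below horiz 70.0 [0.672 0.149 0.141] (array([ 0.25,  1.06, -0.95, -1.99, -0.08]), np.float64(0.5), np.float64(1.3))
10 20 tip below horiz 50.0 [0.686 0.152 0.125] (array([ 0.25,  0.64, -0.91, -1.2 , -0.07]), np.float64(0.0), np.float64(0.0))
10 40 tip below horiz 30.0 [0.695 0.154 0.105] (array([ 0.24,  0.41, -0.66, -0.36, -0.05]), np.float64(0.0), np.float64(0.0))
40 0 tip below horiz 70.0 [0.663 0.167 0.141] (array([-0.07,  1.04, -0.83, -1.87,  0.76]), np.float64(0.0), np.float64(0.0))
40 20 tip below horiz 50.0 [0.675 0.177 0.125] (array([-0.01,  0.62, -0.8 , -0.97,  0.66]), np.float64(0.0), np.float64(0.0))
40 40 tip below horiz 30.0 [0.682 0.182 0.105] (array([ 0.07,  0.43, -0.56, -0.19,  0.47]), np.float64(0.0), np.float64(0.0))
70 0 tip below horiz 70.0 [0.648 0.178 0.141] (array([-0.19,  1.  , -0.53, -1.53,  1.42]), np.float64(0.0), np.float64(0.0))
70 20 tip below horiz 50.0 [0.653 0.192 0.125] (array([-0.14,  0.63, -0.38,  0.03,  1.16]), np.float64(0.0), np.float64(0.0))
70 40 tip below horiz 30.0 [0.656 0.2   0.105] (array([-0.03,  0.54, -0.24,  0.43,  0.81]), np.float64(0.0), np.float64(0.0))
```

```bash
cat >> kin.py <<'E'
SEATP=np.array([.6694,-.2322,.0723]); SEATQ=R.from_quat([.756,.558,.275,-.203])
nn=np.cross(yr,ax)
def tl(X): return SEATQ.inv().apply(X-SEATP)
JP=np.array([tl(UND-.0015*nn+nn*i*.03+yr*j*.03+ax*k) for i in(-1,1) for j in(-1,1) for k in(0,.082)]+[tl(UND+.104*ax)])
at=SEATQ.inv().apply(ax); MO=JP[-1]
def chk(row,n,start=None):
    for i,(p,q) in list(enumerate(roll(row,n,*(start or pose()))))[::max(1,n//6)]:
        W=p+q.apply(JP); print(i+1,'tcp',p.round(3),'jar lowest',W[:,2].min().round(3),'mouth',W[-1].round(3),'axis elev',np.degrees(np.arcsin(q.apply(at)[2])).round(0))
def pourpose(az,el,phi,mouth):
    a,e=np.radians([az,el]); z=np.array([np.cos(a)*np.cos(e),np.sin(a)*np.cos(e),-np.sin(e)])
    x=ez-z*(ez@z); x/=np.linalg.norm(x); q=frame(z,np.cross(z,x))*R.from_rotvec([0,0,-np.radians(phi)])
    return mouth-q.apply(MO),q
E
python3 - <<'E'
from kin import *
st()
T=np.array([.635,.143,0])
A=pourpose(70,20,92,T+[.03,0,.095]); print('A',A[0],ik(A[0],A[1].apply(ez)))
V=pourpose(70,38,40,np.array([.60,.02,.32])); print('V',V[0],ik(V[0],V[1].apply(ez)))
go(*V); go(*A,start=V)
E
```

```text
t 14.73 q [-0.528, 0.827, 0.603, 1.534, 0.676, 1.273] p [0.686, -0.1804, 0.1629] F [0.2, -0.1, -1.7] open 0.699 g 54.1
A [0.72565609 0.15644536 0.08757167] (array([-0.18,  0.79, -0.14,  0.2 ,  1.18]), np.float64(0.0), np.float64(0.0))
V [0.63461896 0.0105706  0.26873858] (array([-0.37,  0.47,  0.13,  1.26,  0.91]), np.float64(0.0), np.float64(0.0))
9 x [0.98, -0.2, 0.17, -0.14, 0.24, -0.84] end err mm [ 0.5 -0.4  1.2] deg 0.2
path [[0.685, -0.114, 0.201], [0.675, -0.071, 0.225], [0.659, -0.029, 0.249], [0.635, 0.01, 0.27]]
11 x [-0.22, -0.2, 0.87, -0.31, 0.14, -0.94] end err mm [-0.9  1.3  0. ] deg 0.2
path [[0.65, 0.047, 0.212], [0.664, 0.072, 0.177], [0.682, 0.099, 0.144], [0.702, 0.128, 0.114], [0.725, 0.158, 0.088]]
```

```bash
cat >> kin.py <<'E'
def q6(q,Q):
    f=q[1]-q[2]+q[3]; B=R.from_euler('z',q[0]); z=Q.apply(ez); lat=np.array([0,np.cos(q[4]),0])-np.sin(q[4])*np.array([np.cos(f),0,-np.sin(f)]); lat=B.apply(lat)
    u=np.cross(lat,z); x=Q.apply([1,0,0]); return np.arctan2(x@lat,x@u).round(2)
E
python3 - <<'E'
from kin import *
s=readout.observe(); print('q6 check',q6(s['q'],pose()[1]),s['q'][5])
print('mug',plane('top',(349,154),.095)[:2])
def rep(n,A): k=ik(A[0],A[1].apply(ez)); print(n,A[0].round(3),k,'q6',q6(k[0],A[1]))
m=np.array([.63,.14,.125])
for az,el in [(-30,25),(-15,25),(-30,35)]:
    A=pourpose(az,el,92,m);B=pourpose(az,el,165,m); print(az,el); rep('A',A);rep('B',B)
A=pourpose(-25,25,92,m)
V=pourpose(25,40,45,np.array([.57,.03,.33])); rep('V',V)
for a,b in [(V,None),(A,V)]:
    go(*a,start=b)
E
```

```text
q6 check 1.27 1.2725030284242718
mug [ 0.78721792 -0.04542303]
-30 25
A [0.632 0.078 0.115] (array([ 0.5 ,  0.51, -0.76, -0.54, -0.89]), np.float64(0.0), np.float64(0.0)) q6 2.14
B [0.67  0.104 0.157] (array([ 0.51,  0.45, -0.62, -0.33, -0.89]), np.float64(0.0), np.float64(0.0)) q6 0.88
-15 25
A [0.648 0.081 0.115] (array([ 0.38,  0.53, -0.9 , -0.9 , -0.57]), np.float64(0.0), np.float64(0.0)) q6 1.84
B [0.678 0.116 0.157] (array([ 0.43,  0.43, -0.77, -0.66, -0.61]), np.float64(0.0), np.float64(0.0)) q6 0.6
-30 35
A [0.63  0.079 0.109] (array([ 0.46,  0.41, -0.66, -0.16, -0.75]), np.float64(0.0), np.float64(0.0)) q6 2.25
B [0.674 0.102 0.148] (array([ 0.46,  0.39, -0.5 ,  0.  , -0.75]), np.float64(0.0), np.float64(0.0)) q6 0.97
V [ 0.589 -0.004  0.281] (array([-0.26, -0.06, -0.58,  0.31,  0.52]), np.float64(0.0), np.float64(0.0)) q6 1.86
8 x [0.97, -0.63, -0.22, -0.86, -0.11, -0.24] end err mm [0.3 0.  0.4] deg 0.2
path [[0.652, -0.121, 0.218], [0.627, -0.076, 0.248], [0.602, -0.029, 0.272]]
10 x [0.17, -0.52, 0.57, -0.57, -0.68, -0.35] end err mm [-0.7  0.5  0.1] deg 0.2
path [[0.595, 0.035, 0.237], [0.604, 0.055, 0.204], [0.615, 0.069, 0.169], [0.629, 0.077, 0.133]]
```

Run:
```python
from kin import *
m=np.array([.63,.14,.11]); A=pourpose(-25,25,92,m); V=pourpose(25,40,45,np.array([.57,.03,.33]))
chk([0.97,-0.63,-0.22,-0.86,-0.11,-0.24],8); go(*A,start=V); chk([0.17,-0.52,0.57,-0.57,-0.68,-0.35],10,V)
print('tray',plane('top',(280.5,216),.035))
```

```text
1 tcp [ 0.675 -0.161  0.183] jar lowest 0.136 mouth [ 0.675 -0.141  0.242] axis elev 59.0
2 tcp [ 0.664 -0.141  0.201] jar lowest 0.152 mouth [ 0.66  -0.119  0.26 ] axis elev 58.0
3 tcp [ 0.652 -0.121  0.218] jar lowest 0.168 mouth [ 0.645 -0.097  0.276] axis elev 57.0
4 tcp [ 0.64  -0.099  0.234] jar lowest 0.182 mouth [ 0.63  -0.073  0.29 ] axis elev 55.0
5 tcp [ 0.627 -0.076  0.248] jar lowest 0.195 mouth [ 0.615 -0.048  0.303] axis elev 53.0
6 tcp [ 0.615 -0.053  0.261] jar lowest 0.207 mouth [ 0.6   -0.023  0.314] axis elev 51.0
7 tcp [ 0.602 -0.029  0.272] jar lowest 0.217 mouth [0.585 0.003 0.323] axis elev 49.0
8 tcp [ 0.59  -0.004  0.282] jar lowest 0.226 mouth [0.57 0.03 0.33] axis elev 47.0
10 x [0.15, -0.56, 0.61, -0.57, -0.68, -0.35] end err mm [ 0.3 -0.6  0.5] deg 0.2
path [[0.595, 0.036, 0.232], [0.604, 0.055, 0.196], [0.615, 0.069, 0.158], [0.63, 0.077, 0.12]]
1 tcp [0.591 0.01  0.267] jar lowest 0.212 mouth [0.571 0.048 0.313] axis elev 43.0
2 tcp [0.593 0.023 0.252] jar lowest 0.198 mouth [0.574 0.065 0.295] axis elev 38.0
3 tcp [0.595 0.035 0.237] jar lowest 0.184 mouth [0.577 0.08  0.276] axis elev 34.0
4 tcp [0.599 0.045 0.221] jar lowest 0.168 mouth [0.582 0.094 0.256] axis elev 30.0
5 tcp [0.604 0.055 0.204] jar lowest 0.153 mouth [0.588 0.106 0.235] axis elev 26.0
6 tcp [0.609 0.062 0.186] jar lowest 0.137 mouth [0.594 0.117 0.214] axis elev 22.0
7 tcp [0.615 0.069 0.169] jar lowest 0.121 mouth [0.602 0.125 0.192] axis elev 18.0
8 tcp [0.622 0.074 0.151] jar lowest 0.106 mouth [0.61  0.132 0.17 ] axis elev 14.0
9 tcp [0.629 0.077 0.133] jar lowest 0.09 mouth [0.62  0.137 0.148] axis elev 11.0
10 tcp [0.637 0.079 0.115] jar lowest 0.074 mouth [0.629 0.141 0.125] axis elev 7.0
tray [0.6318606  0.14278853 0.035     ]
```

```bash
python3 -m crank '[[0.97,-0.63,-0.22,-0.86,-0.11,-0.24],[0.97,-0.63,-0.22,-0.86,-0.11,-0.24],[0.97,-0.63,-0.22,-0.86,-0.11,-0.24],[0.97,-0.63,-0.22,-0.86,-0.11,-0.24],[0.97,-0.63,-0.22,-0.86,-0.11,-0.24],[0.97,-0.63,-0.22,-0.86,-0.11,-0.24],[0.97,-0.63,-0.22,-0.86,-0.11,-0.24],[0.97,-0.63,-0.22,-0.86,-0.11,-0.24],[0,0,0,0,0,0]]'
python3 - <<'E'
from kin import *
st(); m=np.array([.63,.14,.11]); A=pourpose(-25,25,92,m); go(*A,n=12)
E
```

```text
time: 15.48
tcp_pos: [0.5794, 0.0005, 0.2715]
orientation: [0.745, 0.521, 0.411, 0.066]
ft_force: [-2.8, 1.1, -6.0]
opening: 0.698
grasp_force: 55.4
t 15.48 q [-0.261, -0.051, -0.57, 0.332, 0.517, 1.857] p [0.5794, 0.0005, 0.2715] F [-2.8, 1.1, -6.0] open 0.698 g 55.4
12 x [0.13, -0.42, 0.52, -0.49, -0.57, -0.29] end err mm [-0.4 -0.5 -1.3] deg 0.4
path [[0.59, 0.042, 0.219], [0.604, 0.064, 0.175], [0.622, 0.076, 0.129]]
```

```bash
python3 -m crank '[[0.13,-0.42,0.52,-0.49,-0.57,-0.29],[0.13,-0.42,0.52,-0.49,-0.57,-0.29],[0.13,-0.42,0.52,-0.49,-0.57,-0.29],[0.13,-0.42,0.52,-0.49,-0.57,-0.29],[0.13,-0.42,0.52,-0.49,-0.57,-0.29],[0.13,-0.42,0.52,-0.49,-0.57,-0.29],[0.13,-0.42,0.52,-0.49,-0.57,-0.29],[0.13,-0.42,0.52,-0.49,-0.57,-0.29],[0.13,-0.42,0.52,-0.49,-0.57,-0.29],[0.13,-0.42,0.52,-0.49,-0.57,-0.29],[0.13,-0.42,0.52,-0.49,-0.57,-0.29],[0.13,-0.42,0.52,-0.49,-0.57,-0.29],[0,0,0,0,0,0],[0,0,0,0,0,0]]' | sed -n '2p;4,6p'
python3 - <<'E'
from kin import *
st(); p,q=pose(); print('mouth',p+q.apply(MO),'elev',np.degrees(np.arcsin(q.apply(at)[2])))
m=p+q.apply(MO); cv2.imwrite('pics/t5.png',optics.camera('top')[130:330,180:440,::-1].repeat(2,0).repeat(2,1))
B=pourpose(-25,25,125,m); go(*B,n=20); go(*pourpose(-25,25,170,m),n=16,start=B)
E
```

```text
tcp_pos: [0.6481, 0.0706, 0.1004]
ft_force: [-0.2, -0.9, -1.5]
opening: 0.697
grasp_force: 55.4
t 16.65 q [0.443, 0.537, -0.773, -0.673, -0.782, 2.01] p [0.6481, 0.0706, 0.1004] F [-0.2, -0.9, -1.5] open 0.697 g 55.4
mouth [0.6412578  0.13200472 0.11034956] elev 6.230542706314514
20 x [0.01, 0.05, 0.0, 0.0, 0.01, -0.33] end err mm [-1.6  1.6 -1.9] deg 0.4
path [[0.653, 0.071, 0.11], [0.656, 0.072, 0.115], [0.659, 0.075, 0.12]]
16 x [0.01, 0.1, -0.0, -0.0, -0.0, -0.56] end err mm [-0.7 -0.2 -1.2] deg 0.2
path [[0.671, 0.082, 0.133], [0.677, 0.089, 0.138], [0.682, 0.097, 0.141]]
```

View pics/t5.png

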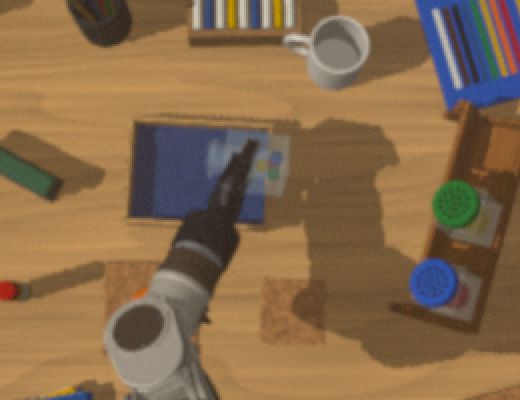

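The picture shows the mouth over the tray's middle at about (215,158) in the crop, with the beads still at the jar's bottom at (268,165). I'll pour about the mouth.

```bash
python3 -m crank '[[0.01,0.05,0,0,0.01,-0.33],[0.01,0.05,0,0,0.01,-0.33],[0.01,0.05,0,0,0.01,-0.33],[0.01,0.05,0,0,0.01,-0.33],[0.01,0.05,0,0,0.01,-0.33],[0.01,0.05,0,0,0.01,-0.33],[0.01,0.05,0,0,0.01,-0.33],[0.01,0.05,0,0,0.01,-0.33],[0.01,0.05,0,0,0.01,-0.33],[0.01,0.05,0,0,0.01,-0.33],[0.01,0.05,0,0,0.01,-0.33],[0.01,0.05,0,0,0.01,-0.33],[0.01,0.05,0,0,0.01,-0.33],[0.01,0.05,0,0,0.01,-0.33],[0.01,0.05,0,0,0.01,-0.33],[0.01,0.05,0,0,0.01,-0.33],[0.01,0.05,0,0,0.01,-0.33],[0.01,0.05,0,0,0.01,-0.33],[0.01,0.05,0,0,0.01,-0.33],[0.01,0.05,0,0,0.01,-0.33]]' | sed -n '2p;4p'
python3 -m crank '[[0.01,0.1,0,0,0,-0.56],[0.01,0.1,0,0,0,-0.56],[0.01,0.1,0,0,0,-0.56],[0.01,0.1,0,0,0,-0.56],[0.01,0.1,0,0,0,-0.56],[0.01,0.1,0,0,0,-0.56],[0.01,0.1,0,0,0,-0.56],[0.01,0.1,0,0,0,-0.56],[0.01,0.1,0,0,0,-0.56],[0.01,0.1,0,0,0,-0.56],[0.01,0.1,0,0,0,-0.56],[0.01,0.1,0,0,0,-0.56],[0.01,0.1,0,0,0,-0.56],[0.01,0.1,0,0,0,-0.56],[0,0,0,0,0,0],[0,0,0,0,0,0],[0,0,0,0,0,0],[0,0,0,0,0,0]]' | sed -n '2p;4p'
python3 - <<'E'
from kin import *
st(); p,q=pose(); print('mouth',p+q.apply(MO),'elev',np.degrees(np.arcsin(q.apply(at)[2])))
a=cv2.resize(optics.camera('top')[180:260,230:340,::-1],None,fx=4,fy=4); b=cv2.resize(optics.camera('scene')[240:370,240:400,::-1],(440,320)); cv2.imwrite('pics/t6.png',np.hstack([a[:, :360],b]))
E
```

```text
tcp_pos: [0.6634, 0.0762, 0.1296]
ft_force: [1.2, 0.1, -2.1]
tcp_pos: [0.682, 0.1001, 0.143]
ft_force: [-0.2, -0.2, -3.6]
t 19.87 q [0.462, 0.472, -0.653, -0.491, -0.783, 0.765] p [0.682, 0.1001, 0.143] F [-0.2, -0.2, -3.6] open 0.696 g 55.6
mouth [0.63961542 0.1330679  0.11079859] elev -42.4259124538031
```

View pics/t6.png

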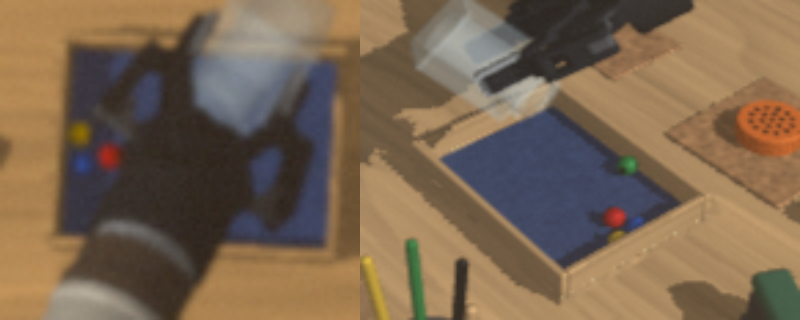

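All four beads lie in the tray (green, red, blue and yellow at its left end), and the cap lies flat, holes up, on the mat. Now the jar goes back.

Run:
```python
from kin import *
V=pourpose(25,40,45,np.array([.57,.03,.33])); S=(SEATP+.115*ax,Q70)
import io,contextlib
go(*V); go(*S,start=V); print(S[0],ik(S[0],Q70.apply(ez)))
```

```text
20 x [-0.29, 0.02, -0.31, 0.04, 0.48, 0.86] end err mm [ 0.6 -1.1  1.3] deg 0.5
path [[0.657, 0.092, 0.2], [0.635, 0.066, 0.241], [0.612, 0.029, 0.27]]
8 x [-0.94, 0.6, 0.25, 0.86, 0.11, 0.24] end err mm [-0.2  0.5 -0.9] deg 0.2
path [[0.627, -0.075, 0.251], [0.652, -0.118, 0.223], [0.675, -0.158, 0.19]]
[ 0.68624931 -0.17722409  0.17189292] (array([-0.52,  0.82,  0.61,  1.55,  0.68]), np.float64(0.0), np.float64(0.0))
```

```bash
python3 -m crank '[[-0.29,0.02,-0.31,0.04,0.48,0.86],[-0.29,0.02,-0.31,0.04,0.48,0.86],[-0.29,0.02,-0.31,0.04,0.48,0.86],[-0.29,0.02,-0.31,0.04,0.48,0.86],[-0.29,0.02,-0.31,0.04,0.48,0.86],[-0.29,0.02,-0.31,0.04,0.48,0.86],[-0.29,0.02,-0.31,0.04,0.48,0.86],[-0.29,0.02,-0.31,0.04,0.48,0.86],[-0.29,0.02,-0.31,0.04,0.48,0.86],[-0.29,0.02,-0.31,0.04,0.48,0.86],[-0.29,0.02,-0.31,0.04,0.48,0.86],[-0.29,0.02,-0.31,0.04,0.48,0.86],[-0.29,0.02,-0.31,0.04,0.48,0.86],[-0.29,0.02,-0.31,0.04,0.48,0.86],[-0.29,0.02,-0.31,0.04,0.48,0.86],[-0.29,0.02,-0.31,0.04,0.48,0.86],[-0.29,0.02,-0.31,0.04,0.48,0.86],[-0.29,0.02,-0.31,0.04,0.48,0.86],[-0.29,0.02,-0.31,0.04,0.48,0.86],[-0.29,0.02,-0.31,0.04,0.48,0.86]]' | sed -n '2p;4p'
python3 - <<'E'
from kin import *
st(); S=(SEATP+.115*ax,Q70); go(*S,n=10)
E
```

```text
tcp_pos: [0.5898, -0.0054, 0.2823]
ft_force: [0.1, 0.3, -2.5]
t 21.63 q [-0.262, -0.048, -0.548, 0.331, 0.507, 1.87] p [0.5898, -0.0054, 0.2823] F [0.1, 0.3, -2.5] open 0.698 g 55.4
10 x [-0.75, 0.48, 0.2, 0.69, 0.09, 0.18] end err mm [-1.3 -0.8 -0.5] deg 0.2
path [[0.619, -0.063, 0.259], [0.639, -0.098, 0.238], [0.658, -0.132, 0.214], [0.676, -0.163, 0.186]]
```

```bash
python3 -m crank '[[-0.75,0.48,0.2,0.69,0.09,0.18],[-0.75,0.48,0.2,0.69,0.09,0.18],[-0.75,0.48,0.2,0.69,0.09,0.18],[-0.75,0.48,0.2,0.69,0.09,0.18],[-0.75,0.48,0.2,0.69,0.09,0.18],[-0.75,0.48,0.2,0.69,0.09,0.18],[-0.75,0.48,0.2,0.69,0.09,0.18],[-0.75,0.48,0.2,0.69,0.09,0.18],[-0.75,0.48,0.2,0.69,0.09,0.18],[-0.75,0.48,0.2,0.69,0.09,0.18],[0,0,0,0,0,0],[0,0,0,0,0,0],[0,0,0,0,0,0]]' | sed -n '2p;4p'
python3 - <<'E'
from kin import *
st(); im=optics.camera('wrist'); pr=optics.camera_params('wrist'); M=np.array(pr['mount']); K=np.array([[pr['fx'],0,pr['cx']],[0,pr['fy'],pr['cy']],[0,0,1]])
out=im[:,:,::-1].copy()
for k in [(0,0,104),(-30,30,82),(-30,-30,82),(30,30,82),(30,-30,82),(-30,30,0),(-30,-30,0)]:
    X=tl(UND-.0015*xr+(nn*k[0]+yr*k[1]+ax*k[2])/1e3); c=M[:3,:3].T@(X-M[:3,3]); u=cv2.projectPoints(c[None],np.zeros(3),np.zeros(3),K,np.array(pr['D']))[0].ravel(); print(k,u.round())
    cv2.circle(out,tuple(int(v) for v in u.round()),3,(255,0,255),1)
cv2.imwrite('pics/w7.png',out)
p,q=pose(); S=SEATP+.115*ax; print(((p-S)@np.c_[nn,yr,ax]*1e3).round(1),'mm n,yr,ax; rot tool deg',np.degrees((q.inv()*SEATQ).as_rotvec()).round(2))
E
```

```text
tcp_pos: [0.6858, -0.1774, 0.1699]
ft_force: [-0.7, -0.2, -0.9]
t 22.72 q [-0.524, 0.818, 0.604, 1.54, 0.674, 1.278] p [0.6858, -0.1774, 0.1699] F [-0.7, -0.2, -0.9] open 0.695 g 55.4
(0, 0, 104) [313. 202.]
(-30, 30, 82) [189. 345.]
(-30, -30, 82) [436. 345.]
(30, 30, 82) [232. 212.]
(30, -30, 82) [399. 211.]
(-30, 30, 0) [235. 489.]
(-30, -30, 0) [398. 489.]
[-0.6  0.3  1. ] mm n,yr,ax; rot tool deg [0.19 0.2  0.41]
```

View pics/w7.png

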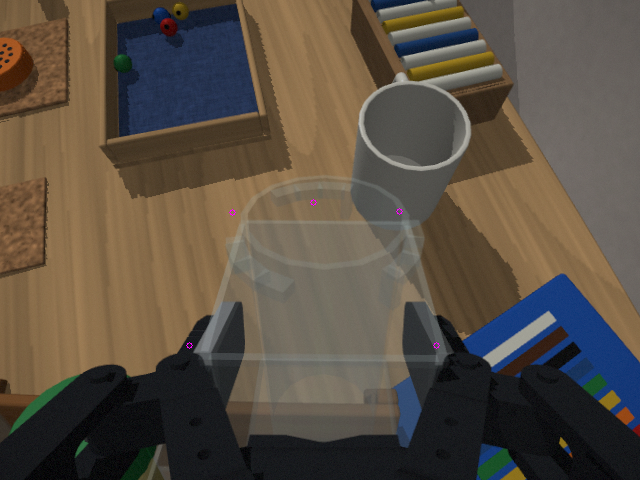

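The picture shows the jar upright in the grip, with shoulder corners at (245,222), (408,222), (198,357) and (447,357). That is a uniform offset of about 3 mm, the same as before the grasp, so it has not slipped. I'll lower it along the lean.

```bash
python3 -m crank '[[-0.6,0,0.22,0,0,0.08],[-0.6,0,0.22,0,0,0],[-0.6,0,0.22,0,0,0],[-0.6,0,0.22,0,0,0],[-0.6,0,0.22,0,0,0],[-0.6,0,0.22,0,0,0],[0,0,0,0,0,0],[0,0,0,0,0,0]]' | sed -n '2p;4p'
python3 -m crank '[[-0.15,0,0.055,0,0,0],[-0.15,0,0.055,0,0,0],[-0.15,0,0.055,0,0,0],[-0.1,0,0.035,0,0,0],[0,0,0,0,0,0],[0,0,0,0,0,0]]' | sed -n '2p;4p'
python3 -c "
from kin import *
p,q=pose();print(((p-SEATP)@np.c_[nn,yr,ax]*1e3).round(1),np.degrees((q.inv()*SEATQ).as_rotvec()).round(2))"
```

```text
tcp_pos: [0.6709, -0.2239, 0.087]
ft_force: [-0.1, -0.0, -3.5]
tcp_pos: [0.6696, -0.2301, 0.0761]
ft_force: [-0.8, -0.7, -1.8]
[-0.1  0.4  4.3] [ 0.08  0.16 -0.08]
```

```bash
for i in 1 2; do python3 -m crank '[[-0.06,0,0.02,0,0,0],[0,0,0,0,0,0],[0,0,0,0,0,0]]' | sed -n '2p;4p'; done; python3 -m crank '[[-0.04,0,0.015,0,0,0],[0,0,0,0,0,0],[0,0,0,0,0,0]]' | sed -n '2p;4p'
python3 -c "
from kin import *
p,q=pose();print(((p-SEATP)@np.c_[nn,yr,ax]*1e3).round(1),np.degrees((q.inv()*SEATQ).as_rotvec()).round(2))"
```

```text
tcp_pos: [0.6694, -0.231, 0.075]
ft_force: [0.5, 0.1, -3.2]
tcp_pos: [0.669, -0.2319, 0.0735]
ft_force: [1.1, 0.2, -2.1]
tcp_pos: [0.6689, -0.2324, 0.0725]
ft_force: [0.7, -0.5, -1.5]
[-0.4  0.4  0. ] [ 0.09  0.17 -0.09]
```

```bash
for i in 1 2; do python3 -m crank '[[-0.04,0,0.015,0,0,0],[0,0,0,0,0,0],[0,0,0,0,0,0]]' | sed -n '2p;4p'; done
```

```text
tcp_pos: [0.669, -0.2324, 0.0725]
ft_force: [-0.8, 2.8, 1.5]
tcp_pos: [0.669, -0.2324, 0.0725]
ft_force: [-1.9, 4.0, 5.4]
```

```bash
python3 -m crank '[[0,0,0,0,0,0],[0,0,0,0,0,0],[0,0,0,0,0,0],[0,0,0,0,0,0],[0,0,0,0,0,0]]' 85 | sed -n '2p;4,5p'; python3 -m crank '[[0,0,-0.3,0,0,0],[0,0,-0.7,0,0,0],[0,0,-0.9,0,0,0],[0,0,-0.9,0,0,0],[0,0,-0.9,0,0,0],[0,0,-0.9,0,0,0],[0,0,-0.9,0,0,0],[0,0,0,0,0,0]]' | sed -n '1,2p;4,5p'
python3 - <<'E'
from kin import *
st(); w=cv2.resize(optics.camera('wrist')[:,:,::-1],(400,300)); s=cv2.resize(optics.camera('scene')[150:400,150:480,::-1],(400,300)); t=optics.camera('top')[130:330,180:450,::-1]; t=cv2.resize(t,(405,300))[:,:400]
cv2.imwrite('pics/f.png',np.vstack([np.hstack([w,s]),np.hstack([t,np.zeros_like(w)])]))
E
```

```text
tcp_pos: [0.6686, -0.2337, 0.0704]
ft_force: [-0.6, 0.1, -0.1]
opening: 0.993
time: 26.27
tcp_pos: [0.6424, -0.3216, 0.1806]
ft_force: [0.4, -0.6, -0.1]
opening: 0.995
t 26.27 q [-0.715, 0.986, 0.96, 1.858, 0.628, 1.056] p [0.6424, -0.3216, 0.1806] F [0.4, -0.6, -0.1] open 0.995 g 0.0
```

View pics/f.png

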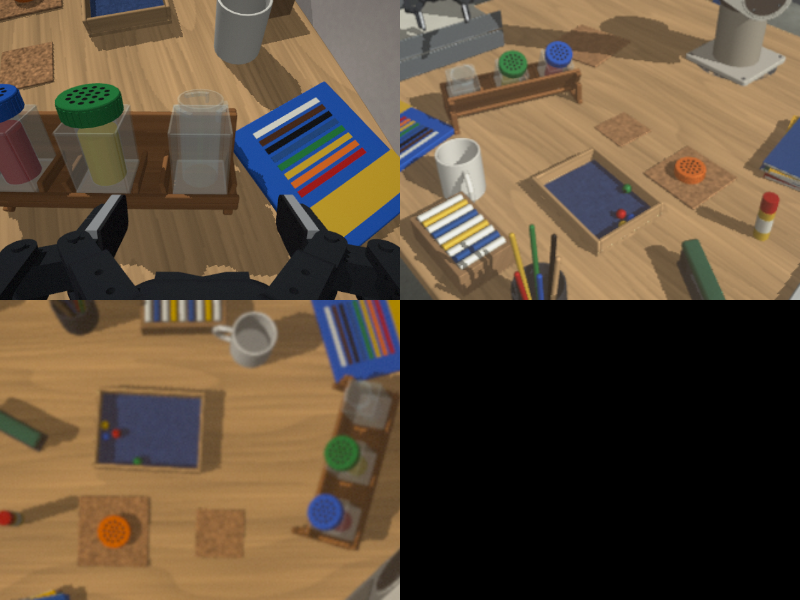

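The final pictures show the empty jar seated in its own place, standing like its neighbours, at (203,145) in the wrist crop. The cap lies holes up near the mat's centre, all four beads are in the tray, and everything else is where it was. The gripper is clear.

```bash
python3 -c "
from plant import job
print(job.hand_in())"
```

```text
the job is handed in; nothing more can be done
None
```

The job is handed in at about 26 s of the 72 s allowed: the cap lies holes up on the middle-sized mat, all four beads are in the tray, the empty shaker is back in its own place, and nothing else was moved.

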